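# Brace the wax jar and unscrew its cap

## Task

Push the red grip of the jar clamp all the way to its end stop so that the square jar is braced, then unscrew the jar's green cap anticlockwise and stop turning once the thread lets go. Lift the cap straight up and finish while still holding it level and still, centred just above the open jar, a centimetre or two clear of it; do not let go or put it down. The jar must stay standing in the closed clamp without being lifted or tipped, and everything else on the bench stays where it is.

Things in the scene. Friction and masses are not known exactly. Their poses are not given: they have to be found in the camera images.
- clamp_slide (a joint): Travel of the clamp's sliding jaw in m: 0 fully open, 0.060 fully home at the end stop; it starts between 0 and 0.02. It stays where it is left (stiction about 12 N, plus some 3 N while it pushes the jar along). Growing values move it along +y of the jar_seat frame.
- clamp_grip (a point): Centre of the upright red grip on the clamp slide: 24 mm (x) by 18 mm (y), top 22 mm above this point, slide's deck 28 mm below it. Axes as jar_seat; push it to +y. In the jar_seat frame it is at x = 0, z = 43 mm, y = -175 mm when open and -115 mm when home. Pinch it from above or push its -y side.
- jar_seat (a point): Centre of the jar's place on top of the clamp's 12 mm plywood base, which is fixed to the bench (yaw within 0.25 rad). z up; +y to the fixed steel fence (face at y = 31.5 mm). The aluminium jaw comes from -y, face at -31.5 mm when home. Fence and jaw: 37 mm high, 100 mm wide, lips reaching 12 mm round the jar's corners. Base 100 mm (x), y -205 to +57 mm.
- jar: Loose square white plastic jar, 62 x 62 mm, shoulder 56 mm up, 0.3 to 0.6 kg. Origin: centre of its underside, z up, axes along jar_seat's. It starts 14 to 20 mm short of the fence; the closing jaw pushes it along. Neck 41 mm wide (49 mm over the thread ramps), top 82 mm up. Unbraced, it turns with the cap.
- liner_top (a point): Centre of the top of the black springy rubber liner, 37 mm wide, in the jar's mouth. It presses up on the cap (about 35 N when shut) and so makes the thread tight; hidden by the cap until that is off. 85 mm above the jar's underside when shut, 89 mm when free.
- cap_center (a point): Centre (half-way up) of the round green ribbed cap, 56 mm wide, 27 mm high, 70 g; grip it across the diameter from above. Shut, it is 82 mm above the jar's underside, 25 mm above its shoulder. Takes a firm 0.2 to 0.6 N m to turn; climbs 2 mm while turning, then is free to rise. Its lower edge, 13.5 mm below this point, clears the liner when lifted 21 mm from shut.
- cap_mark (a point): End of the white stripe on the cap's top, 24 mm from its axis. Shut, it points along the jar's +x (within 0.05 rad). Quick three-start thread: turned anticlockwise (from above) about 50 deg relative to the jar it lets go; a hard stop blocks it at about 95 deg while still on the neck. It lifts off straight up when turned between 55 and 90 deg.
- brush: Bystander: horsehair brush, wooden back, 60 x 130 x 38 mm, on the low oak shelf at the far edge. Origin under its centre.
- file_holder: Bystander: steel file holder, 45 x 110 x 38 mm (file 150 mm long), on the low oak shelf. Origin under its centre.
- yellow_scraper: Bystander: yellow plastic scraper lying flat, 125 x 60 x 5 mm. Origin under its centre.
- clear_scraper: Bystander: clear plastic scraper lying flat, 125 x 60 x 5 mm. Origin under its centre.
- wax_block: Bystander: pink wax block, 30 x 62 x 18 mm, just in front of the clamp. Origin under its centre.
- round_tin: Bystander: round grey steel tin, 60 mm wide, 42 mm high, beside the fence. Origin under its centre.
- cork_block: Bystander: cork block, 50 x 90 x 35 mm. Origin under its centre.
Not all that is in view belongs to the job. Of the things shaped like the part that bears cap_center, the green one is meant. What is shaped like the jar but blue is not meant.

How it is judged:
By the outcome, as a careful person would: the job done as asked, in the order asked, and still so for the second after the job is handed in, while the arm keeps its last pose, push and grip.
It also fails if it takes over 51 s, if anything falls off the work surface, if the arm or the gripper's body presses on something with over 40 N, if the wrist force passes 120 N, or if a joint passes its speed limit or range.

## Robot

A 6-joint arm with a two-finger parallel gripper is mounted at the origin on the work surface. World frame = base frame: x ahead of the robot, y to its left, z up, the work surface at z = 0. Lengths are in m, angles in degrees, forces in N, time in s.
With the tool pointing down it reaches from about 0.325 to 0.75 m from the base axis. Payload 7.6 kg.
Tool frame: the origin (TCP) lies midway between the tips of the shut fingers; the grasp point (between the pads) lies 19 mm behind it; z points along the fingers, y is the direction in which the jaws open and shut (so a half turn about z gives the same grasp; the last joint's range is limited). The gripper opens to 85 mm and grips with 20 to 120 N. Pads are 22 mm wide; open, the fingers measure 114 mm over their backs; the gripper's body (76 mm by 85 mm) begins 54 mm behind the grasp point. The pads swing forward as they close: fully open they stand 13 mm farther back than shut.
Start: joints at [-81.205, 2.991, 80.254, -0, 96.75, -4.028], TCP at [0.117, -0.512, 0.231] pointing down, gripper open.
Joint ranges: [-166.34, 166.34], [-52.06, 124.39], [6.96, 135.62], [-60.46, 240.46], [14.63, 156.25], [-167.68, 167.68]. Speed limits (degrees/s): [147.25, 147.25, 172.46, 180, 180, 180].

## Interface

Orientations are given as a 3x3 rotation matrix whose columns are the frame's x, y, z axes.
In Python, from plant import robot, observe, optics, recognise, outline_of, place_of gives the robot as it stands. Calls block until the motion is done:
- robot.reach(position, orientation): joint-space move of the TCP to a pose.
- robot.move_l(position, feed=0.15, orientation=None, f_stop=None): straight line of the TCP; orientation=None keeps the orientation; feed is the mean speed in m/s. With f_stop (N) it stops when the force on the tool has changed by that much, and returns True; else False.
- robot.move_j(angles): joint-space move.
- robot.command_gripper(opening): finger opening in m; the grip force is fixed at half the most; returns when the fingers have stopped.
- robot.hold(seconds).
- robot.inverse_kinematics(position, orientation): joint angles nearest the present ones, or None.
- observe(): the state.
- optics.camera(name): name is "scene" or "top"; returns (picture, depth): 420x560x3 uint8, red, green, blue; 420x560 float32, m along the optical axis (not along the pixel's ray), 0 where there is no reading.
- optics.camera_info(name): a dict with "fx", "fy", "cx", "cy" (pixels), "extrinsics" (4x4, takes a point from camera to world coordinates). Camera axes: x right, y up, looking along -z (the intrinsics and any distortion apply to the point x, -y, -z); pixel columns grow to the right and rows downward; lengths in m; the calibration is good to about 2 mm. A picture is of the moment at which its call begins. camera_info takes no time and is no camera call.
A pose or a line that the arm cannot do raises robot.PlanningError and nothing moves.
- robot.sign_off(): hands the job in, once; it reports no verdict.
Trained networks look in the newest picture that a camera, given by its name, has taken for a name from the list of things; names that differ only in an ending like _2 or _b are one class to them, and where a whole thing is asked for, a point or a joint stands for the part that bears it (a point fixed in the world has none). Each returns a list of dicts, best first, with "score" (0 to 1); they miss things now and then, are a little off and sometimes report something else, mostly with a low value. They report only what shows in the picture. A call takes as long as a camera call. They do not tell look-alikes from the thing itself.
- recognise(camera, thing): "point" ([x, y, z] in m, in world coordinates, good to about 4 mm: the middle of the surface that is visible of it).
- outline_of(camera, thing): "mask" (420x560 bool, what is visible of it).
- place_of(camera, thing): "point" ([x, y, z] in m, in world coordinates, good to about 4 mm: a listed point, or the origin of a listed thing).
The state is a dict: "clock": time; "joint_pos": joint angles; "joint_vel": joint speeds; "joint_efforts": joint torques, N m; "position": TCP position; "orientation": TCP orientation; "force": force on the tool from outside, world axes, zero at the start; "wrist_torque": the same for the moment, N m; "opening": finger opening in m.
Only numpy, scipy, OpenCV 4.12 (cv2) and the standard library are available. Lean on these libraries where they do the work, as an engineer would, in place of code of your own. Each camera call takes 0.05 s, during which the arm holds its last target.

## Working session

There is one attempt and no reset: what is moved stays moved. The work goes in short steps, each a Python script; the robot and the scene stay as the last script left them, time stands still between calls to the robot, and variables do not carry over. Pictures are saved under pics/ and viewed, and the job is handed in when it is done.

```bash
ls; mkdir -p pics
python3 - <<'E'
from plant import robot, observe, optics, recognise, outline_of, place_of
import cv2
s=observe(); print(s)
for n in("scene","top"):
    p,d=optics.camera(n); cv2.imwrite(f"pics/{n}0.png",p[:,:,::-1])
    i=optics.camera_info(n); print(n,i)
    for t in("cap_center","cap_mark","clamp_grip","jar"):
        try: print(n,t,[(r['point'],r['score']) for r in place_of(n,t)])
        except Exception as e: print(t,e)
print(observe()['clock'])
E
```

```text
pics
{'clock': 0.0, 'joint_pos': array([-8.12050933e+01,  3.02588458e+00,  8.03107038e+01,  9.11608558e-05,
        9.67504489e+01, -4.02969474e+00]), 'joint_vel': array([ 0.00074422, -0.07991757, -0.04327672, -0.02802511,  0.10760189,
       -0.01229805]), 'joint_efforts': array([ 4.84547236e-04, -3.81664610e+01, -3.60189700e+01, -7.57026169e-05,
        6.17779180e-03, -9.63056920e-06]), 'position': array([ 0.11649472, -0.51161254,  0.23050502]), 'orientation': array([[ 9.75054108e-01,  2.21967190e-01, -2.30703983e-04],
       [ 2.21967283e-01, -9.75052958e-01,  1.50146769e-03],
       [ 1.08327962e-04, -1.51522097e-03, -9.99998846e-01]]), 'force': array([ 0.1134438 , -0.34155616,  0.31071998]), 'wrist_torque': array([ 0.00041827, -0.01342838,  0.04404842]), 'opening': 0.08568306584974864}
scene {'fx': 434.4291747834779, 'fy': 434.4291747834779, 'cx': 278.59513471441653, 'cy': 205.12784700897706, 'extrinsics': array([[-0.76557486, -0.44803274,  0.46169448,  1.16949599],
       [ 0.6432603 , -0.52131284,  0.56075762,  0.73592064],
       [-0.01055051,  0.72629167,  0.68730568,  0.96
[... 569 characters left out ...]
281.43448039239905, 'cy': 208.5162357809543, 'extrinsics': array([[-0.00420928,  0.98549504, -0.169652  ,  0.38151405],
       [-0.99998663, -0.00363865,  0.00367431,  0.00143721],
       [ 0.00300371,  0.1696652 ,  0.98549718,  1.28641561],
       [ 0.        ,  0.        ,  0.        ,  1.        ]])}
top cap_center [([0.6647, 0.1191, 0.0132], 0.72), ([0.3994, 0.1142, 0.0136], 0.72), ([0.547, 0.0601, 0.0963], 0.66)]
top cap_mark [([0.4201, 0.1004, 0.0263], 0.9), ([0.5697, 0.0522, 0.1047], 0.76), ([0.6566, 0.1028, 0.0276], 0.58)]
top clamp_grip [([0.5173, -0.0792, 0.0532], 0.97)]
top jar [([0.5509, 0.0579, 0.011], 0.7), ([0.3593, 0.0138, 0.0022], 0.63), ([0.5904, 0.3676, -0.0003], 0.2)]
0.5
```

View pics/scene0.png

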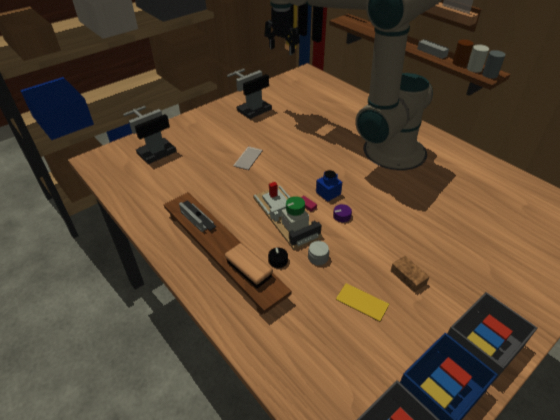

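View pics/top0.png

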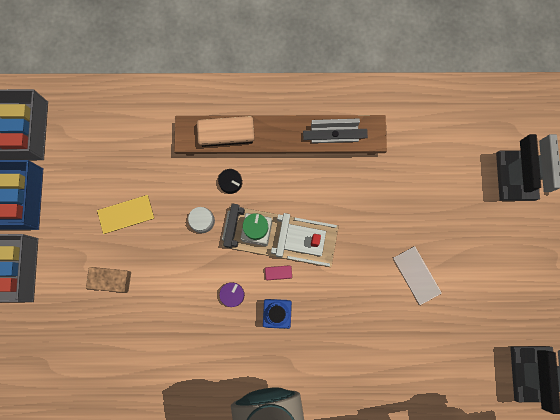

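Candidates for the cap are green (top 256,226; scene 295,206), black (top 229,181) and purple (top 231,294). For the jar they are white, under the green cap, and blue (top 277,314). For the grip it is the red post (top 315,240). I choose the green cap, the white jar and the red post. Next I check them in one close crop and measure accurately.

```bash
cat > h.py <<'E'
from plant import robot, observe, optics, recognise, outline_of, place_of
import numpy as np, cv2
def cloud(n):
    p,d=optics.camera(n); i=optics.camera_info(n); E=i['extrinsics']
    v,u=np.mgrid[:420,:560]
    X=np.stack([(u-i['cx'])/i['fx']*d,-(v-i['cy'])/i['fy']*d,-d],-1)
    W=X@E[:3,:3].T+E[:3,3]; W[d==0]=np.nan
    return p,d,W
def crop(p,x0,y0,x1,y1,k,name):
    cv2.imwrite(f"pics/{name}.png",cv2.resize(p[y0:y1,x0:x1,::-1],None,fx=k,fy=k,interpolation=cv2.INTER_CUBIC))
def masks(p):
    h=cv2.cvtColor(p,cv2.COLOR_RGB2HSV).astype(int); H,S,V=h[...,0],h[...,1],h[...,2]
    g=(H>45)&(H<85)&(S>110)&(V>50); r=((H<6)|(H>175))&(S>170)&(V>70)
    return g,r
E
python3 - <<'E'
from h import *
for n,b in(("top",(205,160,355,330)),("scene",(235,160,365,270))):
    p,d,W=cloud(n); crop(p,*b,5,n+"crop0")
    np.savez(n+"0.npz",p=p,W=W)
    g,r=masks(p); box=np.zeros_like(g); box[b[1]:b[3],b[0]:b[2]]=1
    for m,nm in((g&box,'green'),(r&box,'red')):
        q=W[m]; q=q[~np.isnan(q).any(1)]
        zt=np.percentile(q[:,2],95); t=q[q[:,2]>zt-0.006]
        print(n,nm,len(q),'ztop',zt,'mean top',t.mean(0),'mid',(t.min(0)+t.max(0))/2,'ext',np.ptp(t,axis=0))
E
```

```text
top green 468 ztop 0.11148003963990587 mean top [0.54528655 0.0551795  0.10822494] mid [0.54616638 0.05491832 0.1098166 ] ext [0.05328981 0.05246658 0.00865345]
top red 87 ztop 0.08029864569990616 mean top [ 0.52065745 -0.07907128  0.07739243] mid [ 0.52049213 -0.07868345  0.07834878] ext [0.0226293  0.01612551 0.00801223]
scene green 178 ztop 0.1084152646340415 mean top [0.54885641 0.05956312 0.10592226] mid [0.55047111 0.05735037 0.10679376] ext [0.05607765 0.05392174 0.00844164]
scene red 30 ztop 0.07875174999185822 mean top [ 0.52589213 -0.07567179  0.0755606 ] mid [ 0.52669526 -0.07518472  0.07629254] ext [0.02104367 0.01710453 0.00685481]
```

Run:
```python
import numpy as np,cv2
for n in("top","scene"):
    f=np.load(n+"0.npz"); W=f['W']
    q=W.reshape(-1,3)
    box=(q[:,0]>.45)&(q[:,0]<.66)&(q[:,1]>-.15)&(q[:,1]<.14)
    for nm,lo,hi in(("49",.044,.054),("base",.007,.020),("deck",.022,.035),("j68",.062,.074)):
        t=q[box&(q[:,2]>lo)&(q[:,2]<hi)]
        if len(t)<8: continue
        # coarse print in approx seat frame yaw -.21 about cap
        c,s=np.cos(-.21),np.sin(-.21); l=(t[:,:2]-[.547,.060])@np.array([[c,-s],[s,c]])
        print(n,nm,len(t),cv2.minAreaRect(t[:,:2].astype(np.float32)*1000))
        print('  y hist',np.histogram(l[:,1],bins=np.arange(-.2,.1,.01))[0])
    # fence
    t=q[box&(q[:,2]>.044)&(q[:,2]<.054)]
    l=(t[:,:2]-[.547,.060])@np.array([[c,-s],[s,c]])
    F=t[(l[:,1]>.035)&(l[:,1]<.08)]
    print('fence',len(F),cv2.minAreaRect(F[:,:2].astype(np.float32)*1000))
```

```text
top 49 725 ((540.36474609375, 21.565223693847656), (205.205078125, 99.79454040527344), 79.0926513671875)
  y hist [  0   0   0   0   0   1   3   0   0   0   0   0  86 185  53  14   7   4
   4   3   2   3   1  25 106 174  54   0   0   0]
top base 2130 ((554.6950073242188, -0.9528961181640625), (275.5726318359375, 208.1018524169922), 89.8033218383789)
  y hist [ 16 174 174 127  67  67  65  68  64  71  95  92  58  25 123 169 114  55
  51  47  49  50  56 132  76   6  19  11   5   2]
top deck 1108 ((546.032470703125, 36.20092010498047), (284.111083984375, 149.10693359375), 62.753292083740234)
  y hist [  0   0   0  39  94  55  77 106 109 110 112 106  65   3   4   3   9   3
   1   1   1   2   1   9  20   9  63  49  31  24]
top j68 231 ((536.850830078125, -1.7377777099609375), (177.263916015625, 61.90391540527344), 79.69664001464844)
  y hist [ 0  0  0  0  2  9  6  0  0  0  0  0  0  0  0  0 64 48 16 11 13 28 34  0
  0  0  0  0  0  0]
fence 350 ((556.639892578125, 108.09584045410156), (28.782821655273438, 99.0494155883789), 78.80589294433594)
scene 49 331 ((543.3455810546875, 21.640213012695
[... 227 characters left out ...]
.6058044433594, 142.68096923828125), 79.08588409423828)
  y hist [ 0 22 38 19 23 22 27 22 24 15 14 13  8 15 31 43 23 18 21 17 21 22 12  9
  4  6 31 71  0  0]
scene deck 500 ((577.2804565429688, 20.22724151611328), (253.35569763183594, 145.4242401123047), 84.36212158203125)
  y hist [ 0  0  0  1 14 24 38 40 35 40 30  0  0  5 16 14  1  2  4  5  4  7 39  7
  3  6 99 35 19 11]
scene j68 182 ((548.53662109375, 1.0509567260742188), (181.4415740966797, 60.53805160522461), 85.84317016601562)
  y hist [ 0  0  0  0  0  9 20  6  0  0  0  0  0  0  0  0  2 10  7 10 16 43 57  2
  0  0  0  0  0  0]
fence 185 ((559.53466796875, 110.83079528808594), (30.486919403076172, 99.87248229980469), 78.33123779296875)
```

View pics/topcrop0.png

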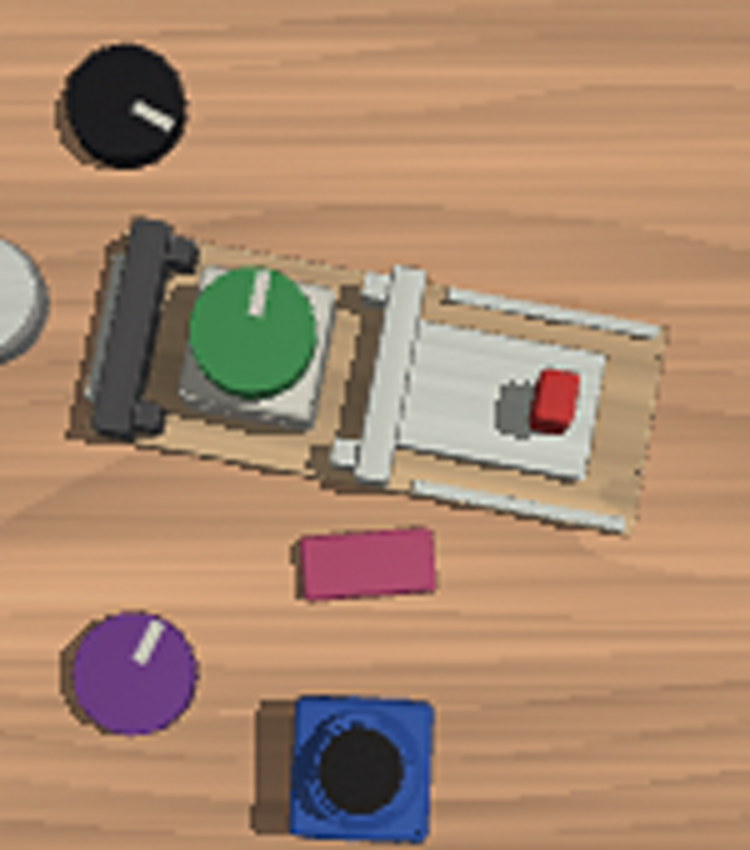

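View pics/scenecrop0.png

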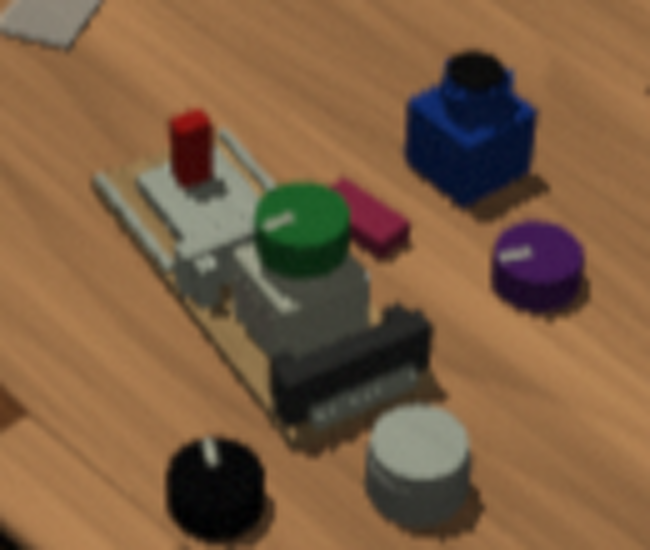

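The top crop shows the green cap with its stripe (256,226) on the white jar, the dark fence to its left, the aluminium jaw to its right and the red grip at (315,240). Black and purple caps and the blue jar stand apart. The clamp's yaw is about -11°, and the grip and cap are collinear with it. Before the first move I check heights along the way.

```bash
cat >> h.py <<'E'
YAW=np.deg2rad(-11.0); ex=np.array([np.cos(YAW),np.sin(YAW),0]); ey=np.array([-np.sin(YAW),np.cos(YAW),0])
SEAT=np.array([.5515,.0762,.012])
def P(x,y,z): return SEAT+x*ex+y*ey+np.array([0,0,z-.012])   # z world
def R(psi):
    c,s=np.cos(np.deg2rad(psi)),np.sin(np.deg2rad(psi))
    return np.array([[c,s,0],[s,-c,0],[0,0,-1.]])
def st():
    s=observe(); print('t%.2f'%s['clock'],'pos',s['position'].round(4),'F',s['force'].round(1),'M',s['wrist_torque'].round(2),'op %.4f'%s['opening'],'q',s['joint_pos'].round(1)); return s
E
python3 - <<'E'
from h import *
for n in("top","scene"):
    W=np.load(n+"0.npz")['W'].reshape(-1,3); W=W[~np.isnan(W).any(1)]
    r=np.hypot(W[:,0],W[:,1]); a=np.degrees(np.arctan2(W[:,1],W[:,0]))
    m=(r>.4)&(r<.75)&(W[:,2]>.02)
    for lo in range(-90,-5,10):
        k=m&(a>lo)&(a<=lo+10)
        if k.sum(): print(n,lo,k.sum(),'zmax',W[k,2].max().round(3),'z99',np.percentile(W[k,2],95).round(3),'r',r[k].min().round(2),r[k].max().round(2))
for y in(-.200,-.13): print(P(0,y,.045),robot.inverse_kinematics(P(0,y,.045),R(79)))
for ps in(63,133): print(robot.inverse_kinematics(P(0,0,.072),R(ps)),robot.inverse_kinematics(P(0,0,.2),R(ps)))
E
```

```text
top -80 541 zmax 0.155 z99 0.152 r 0.55 0.62
top -70 1552 zmax 0.156 z99 0.152 r 0.56 0.67
top -20 171 zmax 0.054 z99 0.052 r 0.48 0.75
top -10 1635 zmax 0.082 z99 0.07 r 0.44 0.75
scene -90 1 zmax 0.399 z99 0.399 r 0.51 0.51
scene -80 1332 zmax 0.445 z99 0.429 r 0.45 0.73
scene -70 730 zmax 0.474 z99 0.461 r 0.4 0.74
scene -20 17 zmax 0.049 z99 0.049 r 0.5 0.75
scene -10 563 zmax 0.08 z99 0.072 r 0.5 0.75
[ 0.5133382  -0.12012544  0.045     ] [-1.71842019e+01  1.17571847e+01  9.26733650e+01 -2.54444375e-14
  7.55694503e+01 -6.18420190e+00]
[ 0.52669483 -0.05141153  0.045     ] [-9.57344494e+00  1.20569766e+01  9.23255033e+01 -2.54444375e-14
  7.56175201e+01  1.42655506e+00]
[ 4.06639222e+00  1.43508362e+01  8.62771821e+01 -2.54444375e-14
  7.93719817e+01  3.10663922e+01] [ 4.06639222e+00  8.73662513e+00  7.76601909e+01 -2.54444375e-14
  9.36031840e+01  3.10663922e+01]
[ 4.06639222e+00  1.43508362e+01  8.62771821e+01 -2.54444375e-14
  7.93719817e+01 -3.89336078e+01] [ 4.06639222e+00  8.73662513e+00  7.76601909e+01 -2.54444375e-14
  9.36031840e+01 -3.89336078e+01]
```

Run:
```python
from h import *
robot.reach(P(0,-.198,.23),R(79)); st()
robot.command_gripper(0.0); st()
robot.move_l(P(0,-.198,.12),feed=.15); 
print(robot.move_l(P(0,-.198,.045),feed=.06,f_stop=8)); st()
p,d,W=cloud("top"); crop(p,205,160,355,330,4,"pre")
p,d,W=cloud("scene"); crop(p,215,120,365,270,4,"pres")
```

```text
t2.62 pos [ 0.5135 -0.119   0.23  ] F [-1.2 -0.5  0. ] M [0.03 0.03 0.03] op 0.0856 q [-17.1   3.4  80.   -0.   96.6  -6. ]
t3.38 pos [ 0.5137 -0.1181  0.23  ] F [ 0.   0.2 -0. ] M [ 0.03 -0.02 -0.01] op -0.0000 q [-17.    3.4  80.   -0.   96.6  -6. ]
False
t5.67 pos [ 0.514  -0.1182  0.0455] F [ 0.1  0.  -0.5] M [ 0.02 -0.02 -0.04] op 0.0002 q [-17.   11.7  92.7   0.   75.6  -6. ]
```

View pics/pre.png

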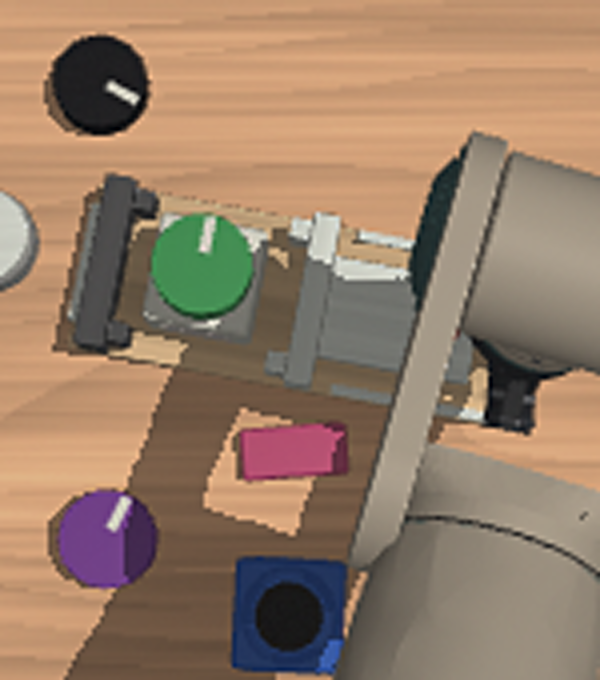

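View pics/pres.png

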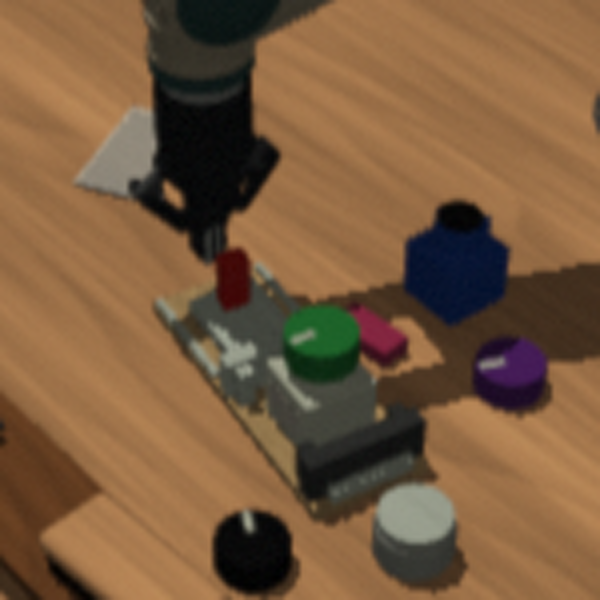

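The scene crop shows the closed fingers at (208,240) just behind the red grip (233,278), lined up with it. Now I push.

Run:
```python
from h import *
def ly():
    s=st(); l=s['position']-SEAT; print('   local x %.4f y %.4f'%(l@ex,l@ey),'Fy %.1f'%(s['force']@ey))
print(robot.move_l(P(0,-.155,.045),feed=.04,f_stop=45)); ly()
print(robot.move_l(P(0,-.115,.045),feed=.025,f_stop=32)); ly()
p,d,W=cloud("top"); crop(p,205,160,355,330,4,"push1")
p,d,W=cloud("scene"); crop(p,215,120,365,270,4,"push1s")
```

```text
False
t6.99 pos [ 0.5216 -0.0776  0.045 ] F [ -2.9 -10.3   0.7] M [-1.53  0.41  0.01] op 0.0002 q [-12.4  11.8  92.6  -0.2  75.6  -1.3]
   local x -0.0000 y -0.1567 Fy -10.7
True
t7.99 pos [ 0.525  -0.0586  0.0449] F [-0.7 -3.7  3.1] M [-0.48  0.13  0.  ] op -0.0002 q [-9.9 12.  92.4 -0.9 75.7  1.5]
   local x -0.0003 y -0.1374 Fy -3.8
```

View pics/push1.png

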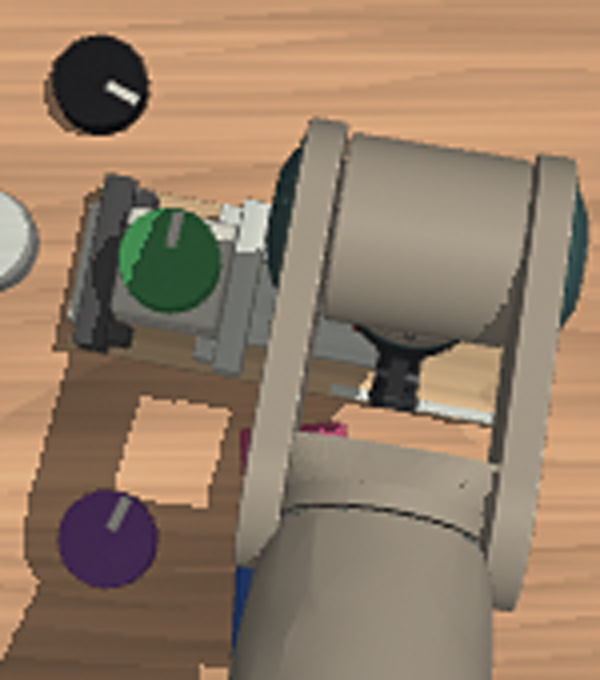

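View pics/push1s.png

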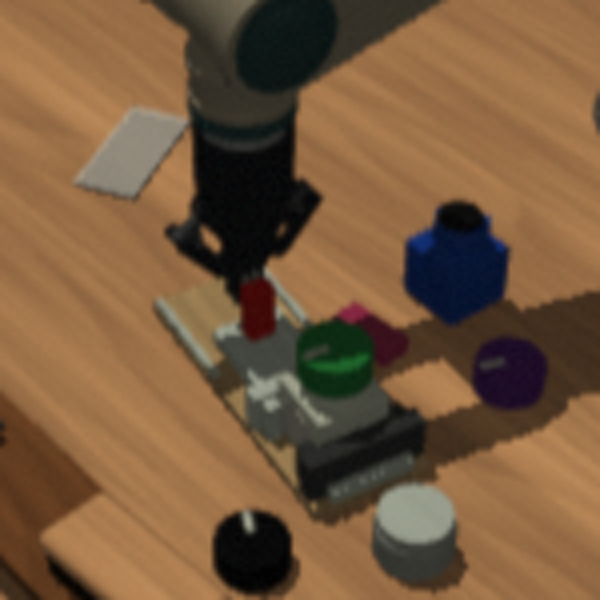

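The jaw now sits against the jar, and the jar is inside the fence lips (top crop 113,310). I push once more, gently, to tell the end stop from a passing jolt.

Run:
```python
from h import *
def ly():
    s=st(); l=s['position']-SEAT; print('   local x %.4f y %.4f'%(l@ex,l@ey),'Fy %.1f'%(s['force']@ey))
print(robot.move_l(P(0,-.120,.045),feed=.015,f_stop=28)); ly()
robot.move_l(P(0,-.155,.045),feed=.08); ly()
robot.move_l(P(0,-.158,.19),feed=.15)
robot.reach(P(0,-.30,.25),R(79)); robot.command_gripper(.085); st()
for n,b in(("top",(205,160,355,330)),("scene",(235,160,365,270))):
    p,d,W=cloud(n); crop(p,*b,5,n+"closed"); np.savez(n+"1.npz",p=p,W=W)
    g,r=masks(p); box=np.zeros_like(g); box[b[1]:b[3],b[0]:b[2]]=1
    for m,nm in((g&box,'green'),(r&box,'red')):
        q=W[m]; q=q[~np.isnan(q).any(1)]
        zt=np.percentile(q[:,2],95); t=q[q[:,2]>zt-0.006]; c=(t.min(0)+t.max(0))/2
        print(n,nm,len(t),'zt %.4f'%zt,'mean',t.mean(0).round(4),'mid',c.round(4),'ext',np.ptp(t,axis=0).round(3),'local',((c-SEAT)@ex).round(4),((c-SEAT)@ey).round(4))
    for t in("cap_center","cap_mark","clamp_grip","jar","jar_seat"):
        for z in place_of(n,t):
            l=np.array(z['point'])-SEAT
            if abs(l@ex)<.04 and -.2<l@ey<.05: print(n,t,z['point'],z['score'],'local',(l@ex).round(4),(l@ey).round(4))
st()
```

```text
True
t8.64 pos [ 0.5247 -0.0589  0.0446] F [-0.2 -2.9  2.5] M [-0.42  0.02  0.02] op -0.0001 q [-9.6 12.2 92.3 -1.5 75.8  2. ]
   local x -0.0006 y -0.1377 Fy -2.9
t9.01 pos [ 0.5217 -0.0764  0.0448] F [-0.7 -0.9  0.6] M [ 0.07 -0.01  0.03] op -0.0001 q [-11.6  12.   92.4  -1.5  75.8   0.1]
   local x -0.0001 y -0.1555 Fy -1.0
t11.57 pos [ 0.4943 -0.2183  0.25  ] F [-0.5 -0.3  0.1] M [-0.01  0.03  0.03] op 0.0848 q [-27.7   5.3  75.8  -0.   99.  -16.7]
top green 384 zt 0.1112 mean [0.549  0.073  0.1082] mid [0.5503 0.0724 0.11  ] ext [0.053 0.052 0.009] local -0.0004 -0.004
top red 57 zt 0.0801 mean [ 0.5281 -0.0384  0.0776] mid [ 0.5276 -0.0387  0.0791] ext [0.023 0.016 0.01 ] local -0.0015 -0.1174
top cap_center [0.5468, 0.0749, 0.0968] 0.7 local -0.0044 -0.0022
top cap_mark [0.5715, 0.0688, 0.1042] 0.69 local 0.021 -0.0034
top clamp_grip [0.5245, -0.0423, 0.0533] 0.96 local -0.0039 -0.1215
top jar [0.5478, 0.0739, 0.013] 0.5 local -0.0032 -0.003
top jar_seat [0.549, 0.0726, 0.0122] 0.73 local -0.0018 -0.004
scene green 184 zt 0.1085 mean [0.5527 0.0764 0.1058] mid [0.5526 0.0755 0.1067] ext [0.055 0.058 0.008] local 0.0012 -0.0005Traceback (most recent call last):
  File "<stdin>", line 13, in <module>
    return _quantile_unchecked(
        a, q, axis, out, overwrite_input, method, keepdims, weights)
    return _ureduce(a,
                    func=_quantile_ureduce_func,
    ...<5 lines>...
                    overwrite_input=overwrite_input,
                    method=method)
    r = func(a, **kwargs)
    result = _quantile(arr,
                       quantiles=q,
    ...<2 lines>...
                       out=out,
                       weights=wgt)
    slices_having_nans = np.isnan(arr[-1, ...])
                                  ~~~^^^^^^^^^
IndexError: index -1 is out of bounds for axis 0 with size 0
```

View pics/topclosed.png

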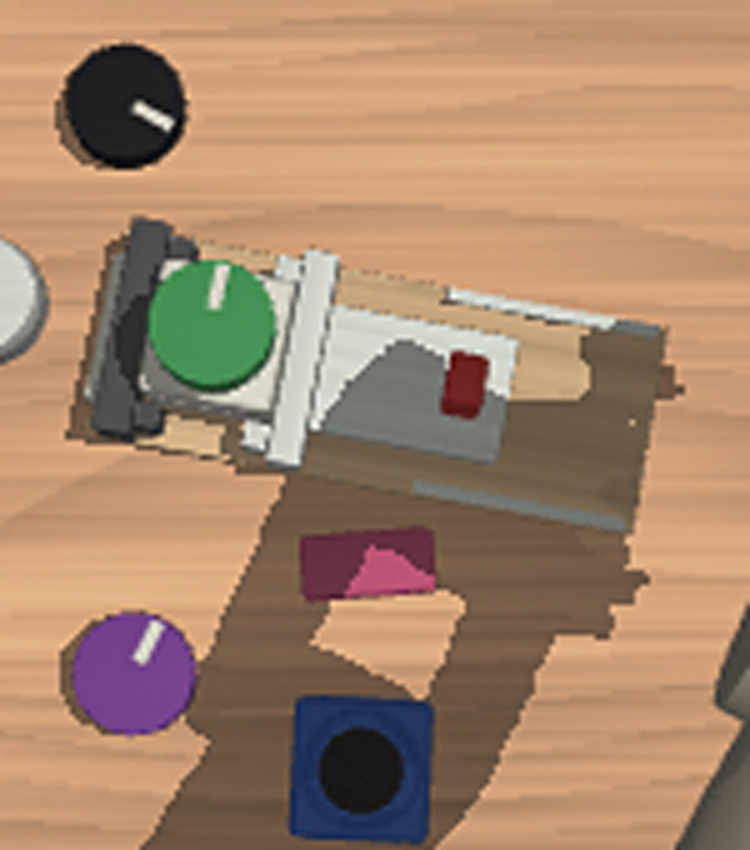

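The grip moved 40.6 mm, and two pushes stopped firmly at the same place (local y -137.5 mm, against about 15 N of sliding resistance). The grip, cap and fence geometry agree with the jaw being home. The top crop shows the jar enclosed by both jaws' lips, with the stripe still along jar +x. Next is the cap.

```bash
cat >> h.py <<'E'
C=P(-.0003,-.0022,0)
def CP(z): return np.array([C[0],C[1],z])
E
python3 - <<'E'
from h import *
robot.reach(CP(.19),R(63)); st()
print(robot.move_l(CP(.125),feed=.12))
print(robot.move_l(CP(.073),feed=.05,f_stop=8)); st()
for n,b in(("top",(205,160,355,330)),("scene",(235,140,365,270))):
    p,d,W=cloud(n); crop(p,*b,4,n+"over")
E
```

```text
t13.09 pos [0.551  0.0733 0.1903] F [0.1 0.5 0.7] M [-0.01 -0.   -0.02] op 0.0854 q [ 3.8  8.8 78.7 -0.  92.5 30.8]
False
False
t14.97 pos [0.5511 0.0741 0.0735] F [-1.1  0.8  0.7] M [-0.01 -0.01 -0.01] op 0.0851 q [ 3.9 14.1 86.4  0.  79.5 30.9]
```

View pics/sceneover.png

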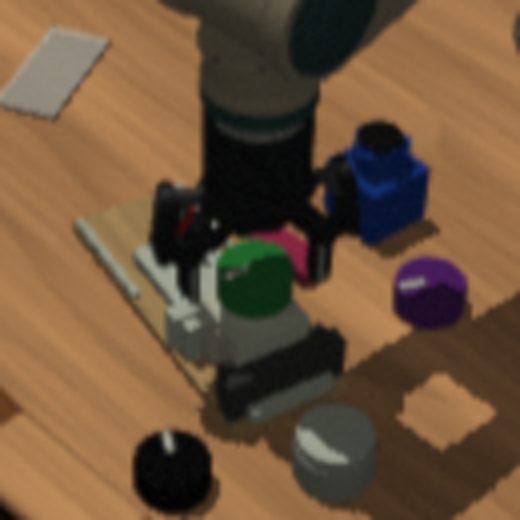

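The fingers stand either side of the green cap (255,280) without touching it. Now I close on it and check the side forces.

Run:
```python
from h import *
robot.command_gripper(0.03); s=st(); robot.hold(.2); s=st()
r=R(63); print('F in tool',(r.T@s['force']).round(1),'pos off',(s['position']-CP(.073)).round(4))
```

```text
t15.47 pos [0.5509 0.0742 0.0735] F [-1.4  0.3  3.1] M [-0.03  0.26  0.05] op 0.0540 q [ 3.9 14.1 86.4  0.  79.5 30.9]
t15.67 pos [0.5509 0.0741 0.0734] F [-1.2  0.   4.9] M [ 0.01  0.28 -0.04] op 0.0545 q [ 3.9 14.1 86.4  0.  79.5 30.9]
F in tool [-0.5 -1.1 -4.9] pos off [0.0001 0.     0.0004]
```

Opening is 54.5 mm with only about 1 N sideways, so the grasp is centred. I unscrew in 10° steps with a 2 mm climb.

Run:
```python
from h import *
for a in(10,20,30,40):
    q=robot.inverse_kinematics(CP(.0732+.002*min(a,50)/50),R(63+a))
    if q is None: print('none');break
    robot.move_j(q); s=st()
q6=s['joint_pos']
for n,b in(("top",(205,160,355,330)),("scene",(235,140,365,270))):
    p,d,W=cloud(n); crop(p,*b,4,n+"t40")
    for z in place_of(n,"cap_mark"): print(n,z['point'],z['score'])
```

```text
t15.96 pos [0.5512 0.0745 0.0739] F [-0.2  3.4  3. ] M [ 0.46 -0.22  0.05] op 0.0543 q [ 3.9 14.1 86.4  0.  79.5 21.1]
t16.25 pos [0.5512 0.0744 0.0742] F [0.2 3.  2.6] M [ 0.54 -0.35  0.09] op 0.0545 q [ 3.9 14.1 86.3  0.  79.5 11.2]
t16.54 pos [0.5511 0.0743 0.0746] F [1.2 3.7 3.2] M [ 0.66 -0.38  0.12] op 0.0544 q [ 3.9 14.  86.3  0.  79.6  1.2]
t16.83 pos [0.551  0.0741 0.0749] F [1.6 2.7 3.7] M [ 0.61 -0.39  0.13] op 0.0542 q [ 3.9 14.  86.3  0.  79.6 -8.7]
top [0.5952, 0.3689, 0.0008] 0.63
top [0.6596, 0.1015, 0.028] 0.56
scene [0.4166, 0.1051, 0.0294] 0.87
scene [0.5719, 0.0841, 0.1084] 0.68
scene [0.6563, 0.0999, 0.0256] 0.54
```

View pics/scenet40.png

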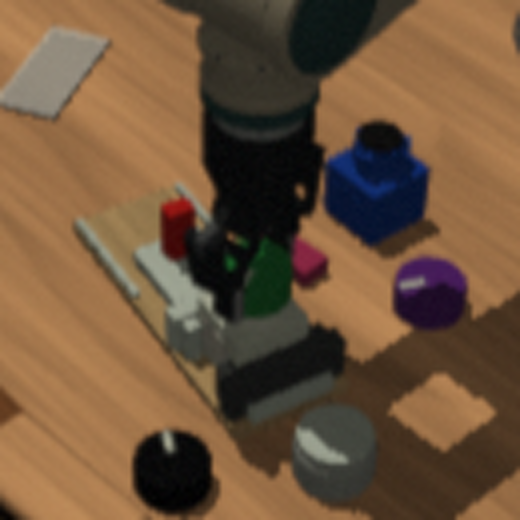

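View pics/topt40.png

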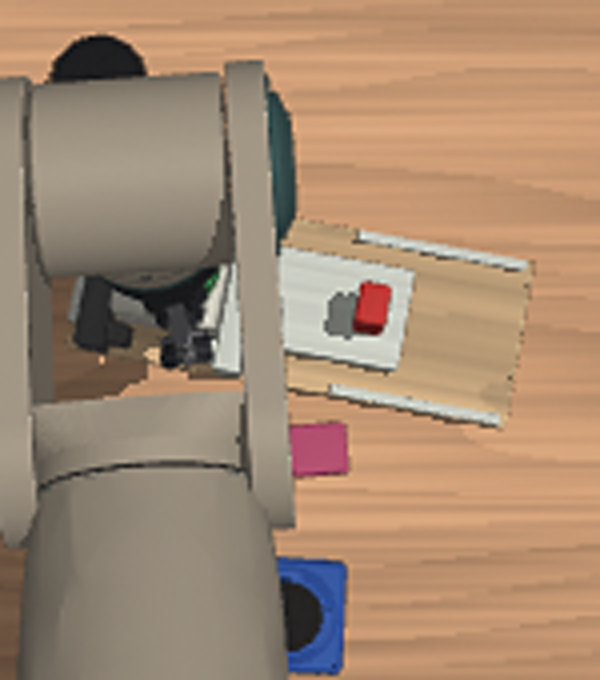

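The net puts the mark at 25.8° from the cap axis in world, so it has turned about 37° of the 40° commanded. The jar edges are unchanged in the scene crop, with the white jar at (255,330). I go on to 68°, past let-go and well short of the 95° stop.

Run:
```python
from h import *
for a in(48,55,62,68):
    q=robot.inverse_kinematics(CP(.0732+.002*min(a,50)/50),R(63+a))
    robot.move_j(q); s=st()
robot.hold(.15); st()
p,d,W=cloud("scene"); crop(p,245,170,345,250,6,"t68")
for z in place_of("scene","cap_mark"):
    l=np.array(z['point'])-C; print(z['point'],z['score'],'ang',np.degrees(np.arctan2(l[1],l[0])).round(1),np.hypot(l[0],l[1]).round(3))
for z in place_of("scene","jar"): print('jar',z)
```

```text
t17.29 pos [0.5508 0.0739 0.0756] F [-1.6  2.7  6.9] M [0.38 0.11 0.14] op 0.0548 q [  3.8  14.   86.3  -0.   79.7 -17.1]
t17.54 pos [0.5508 0.0739 0.0759] F [-1.4  3.   7.6] M [0.5  0.13 0.06] op 0.0545 q [  3.8  14.   86.3  -0.   79.8 -24. ]
t17.79 pos [0.5508 0.0739 0.0759] F [-1.9  2.9  6.9] M [0.46 0.27 0.13] op 0.0545 q [  3.8  14.   86.3  -0.   79.8 -31. ]
t18.04 pos [0.5508 0.0739 0.0759] F [-2.1  2.8  7.7] M [0.5  0.09 0.11] op 0.0547 q [  3.8  14.   86.3  -0.   79.8 -37. ]
t18.19 pos [0.5508 0.0739 0.076 ] F [-1.4  2.7  8.1] M [0.42 0.18 0.04] op 0.0542 q [  3.8  13.9  86.3  -0.   79.8 -37. ]
[0.4166, 0.1027, 0.0296] 0.73 ang 168.0 0.137
[0.6534, 0.1034, 0.0256] 0.58 ang 15.9 0.107
jar {'point': [0.5279, -0.0366, 0.0551], 'score': 0.59}
jar {'point': [0.3573, 0.0128, 0.0022], 'score': 0.58}
```

View pics/t68.png

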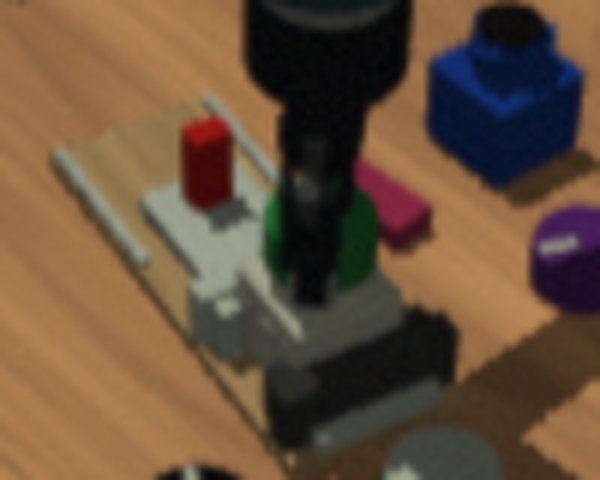

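The mark is hidden behind the finger, but an upward force of about 8 N has appeared, as from the liner pressing on a freed cap. I lift in small steps and watch the force for any sign of pulling the jar.

Run:
```python
from h import *
z=.0760
for dz in(.002,.004,.006,.009,.012):
    r=robot.move_l(CP(.0752+dz),feed=.02,f_stop=14); s=st(); 
    if r: print('STOP'); break
    if s['force'][2]<-4: print('pull'); break
p,d,W=cloud("scene"); crop(p,245,170,345,250,6,"lift1")
```

```text
t18.59 pos [0.5503 0.0737 0.0767] F [-1.   0.6  2.1] M [0.2  0.15 0.06] op 0.0542 q [  3.8  13.9  86.2  -0.   80.  -37.1]
t18.84 pos [0.5504 0.0739 0.0787] F [-0.7  0.4 -0.9] M [0.04 0.06 0.07] op 0.0542 q [  3.8  13.8  86.1  -0.   80.2 -37.1]
t19.09 pos [0.5507 0.074  0.0812] F [-1.1  1.1  0. ] M [0.05 0.05 0.08] op 0.0539 q [  3.9  13.6  86.   -0.   80.4 -37.1]
t19.39 pos [0.551  0.0741 0.0845] F [ 1.9 -0.2 -0.8] M [-0.01  0.04  0.01] op 0.0544 q [  3.9  13.4  85.8  -0.   80.7 -37.1]
t19.69 pos [0.5509 0.0741 0.0874] F [-0.1 -0.1 -1.3] M [-0.03  0.02  0.05] op 0.0547 q [  3.9  13.3  85.7   0.   81.  -37.1]
```

View pics/lift1.png

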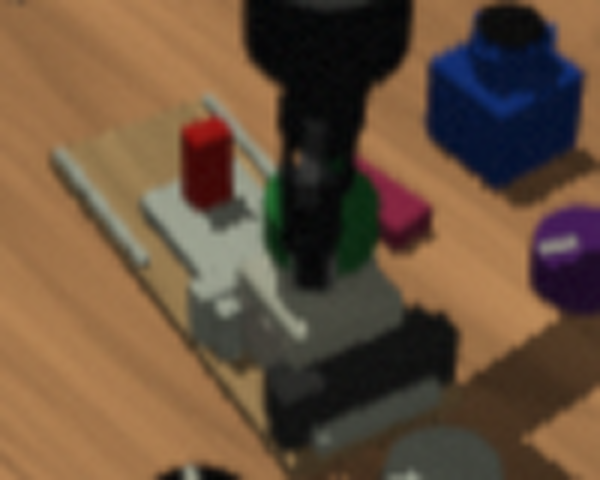

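The cap has come away with only its own weight on the wrist, and the jar is unmoved. I lift to about 33 mm above shut, so the lower edge sits some 12 mm over the liner and 19 mm over the neck.

Run:
```python
from h import *
print(robot.move_l(CP(.1062),feed=.04,f_stop=10)); robot.hold(.3); s=st(); print(s['orientation'].round(3).tolist())
p,d,W=cloud("scene"); crop(p,245,160,345,250,6,"lift2")
for t in("liner_top","jar","cap_center","clamp_grip"):
    print(t,[(z['point'],z['score']) for z in place_of("scene",t)])
g,r=masks(p); m=np.zeros_like(g); m[160:250,245:345]=1
for nm,mm in(('green',g&m),('red',r&m)):
    q=W[mm]; print(nm,len(q),'z',np.nanpercentile(q[:,2],[2,5,50,95,98]).round(4),'mid',((np.nanmin(q,0)+np.nanmax(q,0))/2).round(4))
q=W.reshape(-1,3); l=q-SEAT; k=(abs(l@ex)<.035)&(abs(l@ey)<.04)&(q[:,2]>.06)&(q[:,2]<.076); print('shoulder z',np.median(q[k,2]),k.sum())
p,d,W=cloud("top"); crop(p,205,100,405,330,3,"lift2t")
```

```text
False
t20.67 pos [0.5507 0.0741 0.106 ] F [-0.6  0.4 -0.6] M [ 0.04  0.02 -0.04] op 0.0544 q [  3.9  12.2  84.7   0.   83.1 -37.1]
[[-0.656, 0.755, -0.0], [0.755, 0.656, -0.0], [0.0, -0.0, -1.0]]
liner_top [([0.3586, 0.0055, 0.0867], 0.46)]
jar [([0.357, 0.0153, 0.0], 0.97), ([0.5484, 0.0727, 0.0164], 0.77), ([0.437, 0.3991, -0.0035], 0.41)]
cap_center [([0.6711, 0.1171, 0.0112], 0.64), ([0.3978, 0.1117, 0.0145], 0.58), ([0.7752, -0.126, 0.0515], 0.52), ([0.5517, 0.0746, 0.1244], 0.49)]
clamp_grip [([0.5302, -0.0379, 0.0557], 0.95)]
green 18 z [0.1357 0.1361 0.1384 0.1511 0.1832] mid [0.5859 0.0786 0.1701]
red 29 z [0.0699 0.0712 0.0753 0.0767 0.0768] mid [ 0.5327 -0.0353  0.0726]
shoulder z 0.06599275458284654 208
```

View pics/lift2.png

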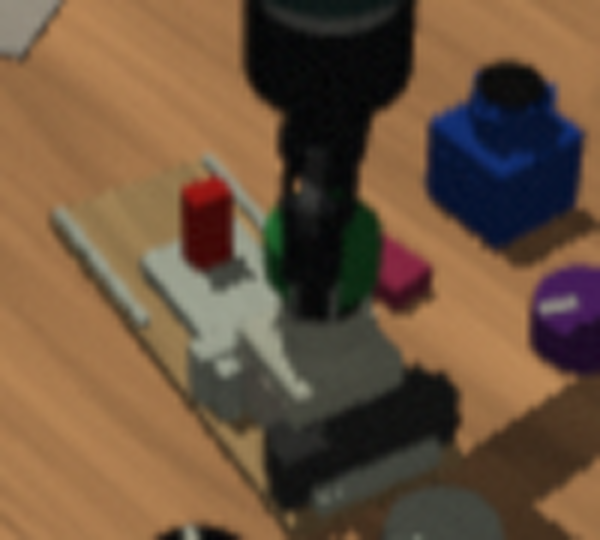

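View pics/lift2t.png

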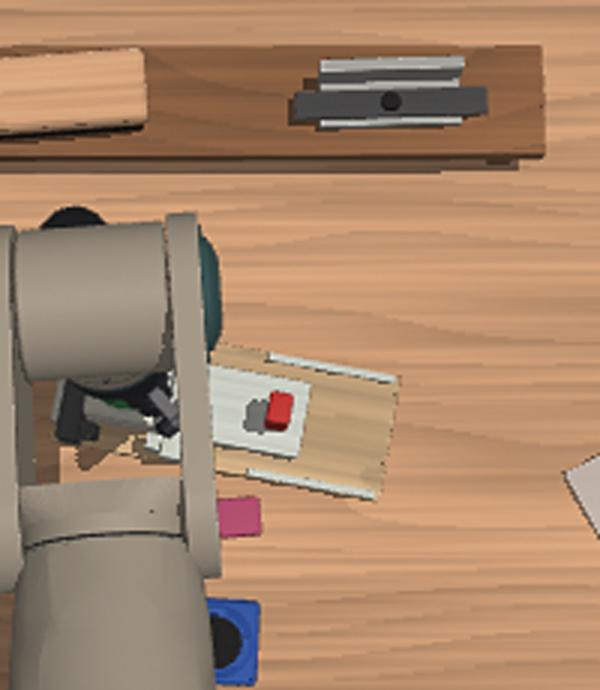

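The scene crop shows the green cap (322,255) held level above the jar. The jar is still enclosed at (330,370) in the closed clamp, with its shoulder z and edges unchanged. The wax block and red grip are where they were. Force is about 0.6 N, which is the cap's weight. I hand in.

Run:
```python
from h import *
s=st(); print(abs(s['joint_vel']).max()); print(robot.sign_off())
```

```text
t20.97 pos [0.5508 0.0741 0.1062] F [-0.1  0.4 -0.2] M [ 0.   -0.03 -0.01] op 0.0544 q [  3.9  12.2  84.7  -0.   83.1 -37.1]
0.06334100390506596
the job is handed in; nothing more can be done
None
```

I pushed the red grip to its end stop, unscrewed the green cap and lifted it straight up. I handed the job in at 21 s with the cap still held over the open jar.

- **Clamp:** two pushes with closed fingers, the second a check, stopped at the same place within 0.3 mm. The grip moved 40.6 mm, and the jar sits inside both jaws' lips.
- **Unscrewing:** I turned the gripper 68° anticlockwise. The last view of the stripe, with 40° commanded, showed about 37° of cap turn. At the full 68° the finger hid the stripe, so the final cap angle is not confirmed from a picture. The cap did come off without any pull on the jar.
- **Final hold:** the cap was lifted about 33 mm from shut, so its lower edge is roughly 10–13 mm above the liner and 18–20 mm above the neck. The tool is vertical and still, and the force is no more than the cap's own weight.
- **Position:** the trained network put the cap within about 1 mm of the tool axis sideways, and about 2.5 mm lower than I expected.
- **Jar and surroundings:** the jar's shoulder read 66 mm high against 68 mm nominal, which is within calibration error, so it was not lifted. The wax block was unmoved by pixel comparison. I did not measure the other bystanders, and nothing came near them.
- **Checks that failed:** the liner was found only on the blue look-alike jar, because the fingers hid the right one. Too few green pixels showed at the end to measure the cap's tilt directly.

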